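# Clear the key machine's slide and bring its carriage home

## Robot

A 6-joint arm with a two-finger parallel gripper is mounted at the origin on the work surface. World frame = base frame: x ahead of the robot, y to its left, z up, the work surface at z = 0. Lengths are in m, angles in rad, forces in N, time in s.
With the tool pointing down it reaches from about 0.35 to 0.85 m from the base axis. Payload 8.1 kg.
Tool frame: the origin (TCP) lies at the very end of the fingers, on their centre line; the grasp point (between the pads) lies 19 mm behind it; x points along the fingers, y is the direction in which the jaws open and shut, and the axes are right-handed (so a half turn about x gives the same grasp; the last joint's range is limited). The gripper opens to 93 mm and grips with 3 to 60 N. Pads are 15 mm wide; open, the fingers measure 128 mm over their backs; the gripper's body (75 mm by 188 mm) begins 65 mm behind the grasp point.
Start: joints at [-1.42, 0.13, 1.488, -0, 1.523, -0.085], TCP at [0.14, -0.583, 0.219] pointing down, gripper open.
Joint ranges: [-2.96, 2.96], [-0.89, 2.26], [0.02, 2.5], [-1.34, 4.48], [0, 2.73], [-2.66, 2.66]. Speed limits (rad/s): [2.39, 2.39, 2.79, 3.14, 3.14, 3.14].

## Interface

Orientations are given as a rotation vector (axis times angle).
In Python, from plant import * gives the robot as it stands. The module is installed in compiled form; this text tells all that it offers.
- The arm moves only by the tool apply_moves, never from a script. Its argument "series" is a list of rows, each an object with "jaw": the gripper's target within -1 to 1 (shut at 1, half-way at 0, fully open at -1); "linear": the shift along the tool's x, y, z normalised to -1 to 1, where 1 is 0.6 m, a list of three; "roll": the turn about the tool's x normalised to -1 to 1, where 1 is 30 degrees. A call has 1 to 20 rows; each row is the pose to reach, as a shift and turn from the pose measured when the call began, along the tool's axes at that moment; what a row does not reach only later rows make up. A row lasts 1/8 s, in which the tool goes at most 62.5 mm and 10.7 degrees, less where a joint would pass 70% of its speed; a pose out of reach is approached as far as the arm can. A call with a number of a shift or a turn outside -1 to 1 is refused whole. A call with a gripper value outside its range is refused whole. The fingers move at their own pace and stop on an object; "force" is the grip in N (left out, the last holds). Time passes only in rows, so rows that repeat a pose let the fingers close. It gives the time, the measured TCP pose, the force and the opening at its end, in the units of the state.
- read_state(): the state, without advancing time (a new reading comes with each control period).
- read_camera(name): name is "scene" or "top" or "wrist"; returns a dict with "pixels" (420x560x3 uint8, blue, green, red), "intrinsics" (3x3 intrinsics, pixels), "D" ([k1, k2, p1, p2, k3] as OpenCV has them; the pictures are not rectified), "rvec" (rotation vector, rad) and "tvec" (3), from world to camera coordinates, as OpenCV has them; the wrist camera has in their place "tool_from_camera" (4x4, takes a point from camera to tool coordinates, whose origin is the TCP and whose axes are the tool frame's). Camera axes: x right, y down, z forward; pixel columns grow to the right and rows downward; lengths in m; the calibration is good to about 2 mm. A picture is of the moment at which its call begins: read the wrist's pose just before it. There is no depth.
- close_job(): hands the job in, once; it reports no verdict.
The state is a dict: "t": time; "q": joint angles; "dq": joint speeds; "joint_torque": joint torques, N m; "tool_pos": TCP position; "orientation": TCP orientation; "force": force on the tool from outside, world axes, zero at the start; "wrist_torque": the same for the moment, N m; "opening": finger opening in m.
Only numpy, scipy, OpenCV 4.12 (cv2) and the standard library are available. Lean on these libraries where they do the work, as an engineer would, in place of code of your own. Each camera call takes 0.05 s, during which the arm holds its last target. There are 200 camera calls.

## Task

A brass padlock has been left on the slide bed of the key-cutting machine. First lift it off and lay it flat in the empty wooden tray (do not drop it in), then slide the machine's carriage by its upright grip all the way home against the end stop on the side where the padlock was. Leave everything else on the bench where it is.

Things in the scene. Friction and masses are not known exactly. Their poses are not given: they have to be found in the camera images.
- machine: Grey key-cutting machine, fixed; origin at bench height under the middle of its slide bed, x away from the operator, y along the slide. Flat steel bed 120 (x) by 350 mm, top 70 mm above the bench. Base x -75 to 225, y -185 to 185 mm, 50 mm high. Behind the bed (x over 75 mm) cutter (y -30) and motor (y 10 to 170 mm) rise to 135 mm above the bench.
- carriage (a joint): Carriage's place on the slide: 0 at the stop at the machine's +y end, 0.22 (m) home, touching the stop at its -y end. Stays where left; moves with about 3 N. Aluminium, 116 mm (x) by 90 mm (y), flat top 109 mm above the bench; two key vices on its rear half reach 145 mm above the bench.
- carriage_grip (a point): Point on the axis of the carriage's upright black round grip, to be held: 26 mm in diameter, from 118 to 166 mm above the bench, this point 150 mm above the bench. It is midway along the carriage's 90 mm and 33 mm in front (machine -x) of the bed's middle line.
- stop_face (a point): Middle of the inner face of the home end stop, a dark steel bar 20 mm thick across the machine's -y end of the bed (at machine y = -155 mm), its top 105 mm above the bench; this point is 87 mm above the bench. With the carriage home, the grip is 45 mm from this face along the slide.
- padlock: Closed brass padlock of about 0.4 kg lying flat on the slide bed between the carriage and the home stop. Body 60 mm (x) by 50 mm (y) by 28 mm high, origin at the middle of the underside of this body; the round steel shackle (9 mm bar, 41 mm wide) sticks out to its own -x as far as 73 mm from the origin, at mid height.
- tray: Empty shallow wooden tray, fixed, on the bench to the left or right of the machine. 190 mm (x) by 160 mm (y), 26 mm high, walls 6 mm thick, floor about 6 mm thick. Origin at the middle of its underside.
- stock_box: Grey plastic box with six compartments of key blanks, fixed, on the other side of the machine from the tray; 180 x 150 x 45 mm, origin at the middle of its underside. Leave alone.
- jar: Glass jar with steel lid, 68 mm in diameter, 95 mm high, origin under its middle. Leave alone.
- oil_bottle: Yellow bottle, 52 mm in diameter, 140 mm high, origin under its middle. Leave alone.
- screwdriver: Screwdriver lying on the machine's base behind the bed, near the home end, 140 mm long along its x. Leave alone.
- grease_can: Steel can with a blue band, 60 mm in diameter, 100 mm high, origin under its middle. Leave alone.
- tape_roll: Roll of paper tape lying flat, 84 mm in diameter, 24 mm high. Leave alone.
Things that resemble listed ones, but are neither listed nor needed, are in the scene too. What is meant by the padlock is not purple, and is the larger of those in its own colour.

How it is judged:
By the outcome, as a careful person would: the job done as asked, in the order asked, and still so for the second after the job is handed in, with the robot touching nothing.
It also fails if it takes over 54 s, if anything falls off the work surface, if the arm or the gripper's body presses on something with over 40 N, if the wrist force passes 120 N, or if a joint passes its speed limit or range.

## Working session

There is one attempt and no reset: what is moved stays moved. The work goes in short steps, Python scripts to look and compute and a tool call to move; the robot and the scene stay as the last step left them, time stands still between calls to the robot, and variables do not carry over. Pictures are saved under pics/ and viewed, about 8 in all and at most 12, crops included, and the job is handed in when it is done.

Besides the shell and the picture viewer there is one more tool, called after "Call:" in YAML: its name, and indented under it one key for each argument. apply_moves: Moves the arm, as the interface text tells. Its arguments: {"type":"object","properties":{"series":{"type":"array"},"force":{"type":"number"}},"required":["series"]}

```bash
mkdir -p pics
python3 - <<'E'
from plant import *
import cv2,pickle
s=read_state();print(s['t'],s['tool_pos'],s['orientation'],s['opening'])
d={}
for n in('scene','top'):
    d[n]=read_camera(n);cv2.imwrite(f'pics/{n}0.png',d[n]['pixels']);print(n,d[n]['intrinsics'],d[n]['D'],d[n]['rvec'],d[n]['tvec'])
pickle.dump(d,open('d0.pkl','wb'))
E
```

```text
0.0 [ 0.14010255 -0.58285371  0.21759206] [ 2.0970574   0.2503035  -2.09717208] 0.09310939394797801
scene [[421.97625605   0.         288.63629678]
 [  0.         421.97625605 210.42465177]
 [  0.           0.           1.        ]] [-0.06273155  0.          0.          0.          0.        ] [ 1.18455586  2.27951892 -1.0341078 ] [ 0.29870188 -0.19960118  1.76158414]
top [[452.02176134   0.         281.39944495]
 [  0.         452.02176134 207.45813032]
 [  0.           0.           1.        ]] [0.03850715 0.         0.         0.         0.        ] [ 2.13060699 -2.15826879  0.11954964] [0.02133342 0.53682222 1.23380945]
```

View pics/top0.png

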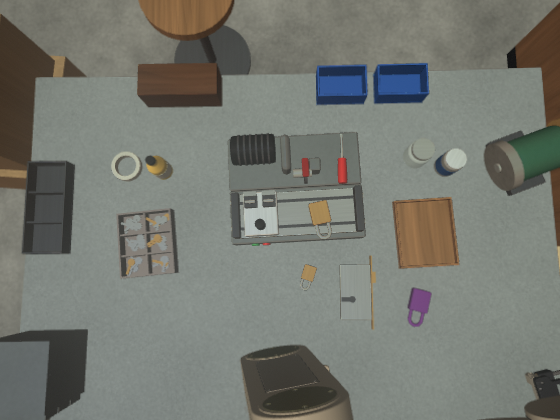

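View pics/scene0.png

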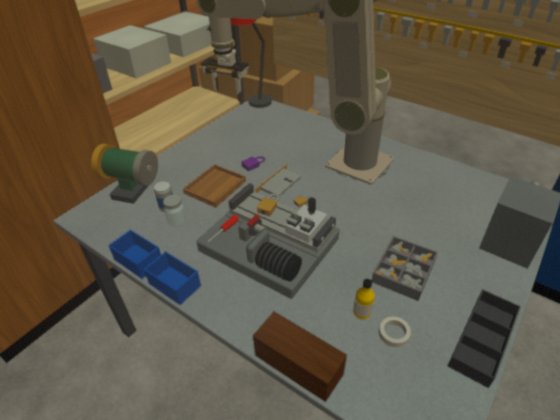

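The top view shows two brass padlocks: a larger one on the slide bed at (319,213) and a smaller one on the bench at (308,273). There is also a purple one at (419,305). The one meant is at (319,213), because it is the larger brass one and it lies on the bed. The tray is at (426,232), the grip at (261,224), the home stop at (360,211). Next I'll measure these and confirm with a crop.

```bash
cat > h.py <<'E'
import numpy as np,cv2
from scipy.spatial.transform import Rotation as R
def cast(c,uv,z,Rw=None,o=None):
    p=cv2.undistortPoints(np.float64(uv).reshape(-1,1,2),c['intrinsics'],np.float64(c['D'])).reshape(-1,2)
    if Rw is None:
        Rc=cv2.Rodrigues(np.float64(c['rvec']))[0];Rw=Rc.T;o=-Rc.T@np.ravel(c['tvec'])
    d=np.c_[p,np.ones(len(p))]@Rw.T
    return o+d*((z-o[2])/d[:,2])[:,None]
def wrist(c,s):
    T=np.array(c['tool_from_camera']);Rt=R.from_rotvec(s['orientation']).as_matrix()
    return Rt@T[:3,:3],Rt@T[:3,3]+s['tool_pos']
def blob(img,lo,hi,roi):
    m=cv2.inRange(cv2.cvtColor(img,cv2.COLOR_BGR2HSV),lo,hi);k=np.zeros_like(m);x0,y0,x1,y1=roi;k[y0:y1,x0:x1]=m[y0:y1,x0:x1]
    cs=cv2.findContours(k,cv2.RETR_EXTERNAL,cv2.CHAIN_APPROX_NONE)[0]
    return max(cs,key=cv2.contourArea)
def rect(c,cnt,z,**k):
    P=cast(c,cnt.reshape(-1,2),z,**k)[:,:2]
    return cv2.minAreaRect((P*1000).astype(np.float32))
E
python3 - <<'E'
import pickle
from h import *
d=pickle.load(open('d0.pkl','rb'));c=d['top'];im=c['pixels']
print('padlock',rect(c,blob(im,(10,90,80),(28,255,255),(295,190,345,240)),.098))
print('small',rect(c,blob(im,(10,90,60),(28,255,255),(295,255,325,295)),.015))
print('tray',rect(c,blob(im,(5,60,40),(25,255,255),(385,185,470,280)),.026))
print('purple',rect(c,blob(im,(125,60,40),(165,255,255),(395,275,440,335)),.015))
print('grip',rect(c,blob(im,(0,0,0),(180,255,40),(248,214,275,238)),.166))
for n,uv,z in(('grip',(261,224),.166),('stop bar ends',[(357,186),(362,237)],.105),('plus bar',[(234,192),(239,242)],.105),('base corners',[(229,136),(357,133),(366,238),(232,245)],.05),('jar',(421,148),.095),('can',(454,158),.1)): print(n,cast(c,uv,z).round(3).tolist())
cv2.imwrite('pics/crop0.png',cv2.resize(im[120:340,210:480],None,fx=2.9,fy=2.7,interpolation=cv2.INTER_CUBIC))
E
```

```text
padlock ((514.36767578125, -87.44419860839844), (59.05035400390625, 49.11613464355469), 12.497941017150879)
small ((355.1935729980469, -58.03720474243164), (33.529212951660156, 39.47311782836914), 71.02140808105469)
tray ((463.6733703613281, -383.61187744140625), (189.2350616455078, 165.25595092773438), 3.201284885406494)
purple ((257.5545349121094, -355.9933166503906), (51.914119720458984, 98.92767333984375), 74.60609436035156)Traceback (most recent call last):
  File "<stdin>", line 8, in <module>
  File "h.py", line 15, in blob
    return max(cs,key=cv2.contourArea)
ValueError: max() iterable argument is empty
```

Run:
```python
import pickle
from h import *
d=pickle.load(open('d0.pkl','rb'));c=d['top'];im=c['pixels']
for n,uv,z in(('grip',(261,224),.166),('stop bar ends',[(357,186),(362,237)],.105),('plus bar',[(234,192),(239,242)],.105),('base corners',[(229,136),(357,133),(366,238),(232,245)],.05),('jar',(421,148),.095),('can',(454,158),.1)): print(n,cast(c,uv,z).round(3).tolist())
cv2.imwrite('pics/crop0.png',cv2.resize(im[120:340,210:480],None,fx=2.9,fy=2.7,interpolation=cv2.INTER_CUBIC))
```

```text
grip [[0.479, 0.064, 0.166]]
stop bar ends [[0.583, -0.188, 0.105], [0.447, -0.197, 0.105]]
plus bar [[0.571, 0.139, 0.105], [0.438, 0.126, 0.105]]
base corners [[0.742, 0.16, 0.05], [0.744, -0.202, 0.05], [0.448, -0.216, 0.05], [0.433, 0.151, 0.05]]
jar [[0.685, -0.365, 0.095]]
can [[0.655, -0.448, 0.1]]
```

View pics/crop0.png

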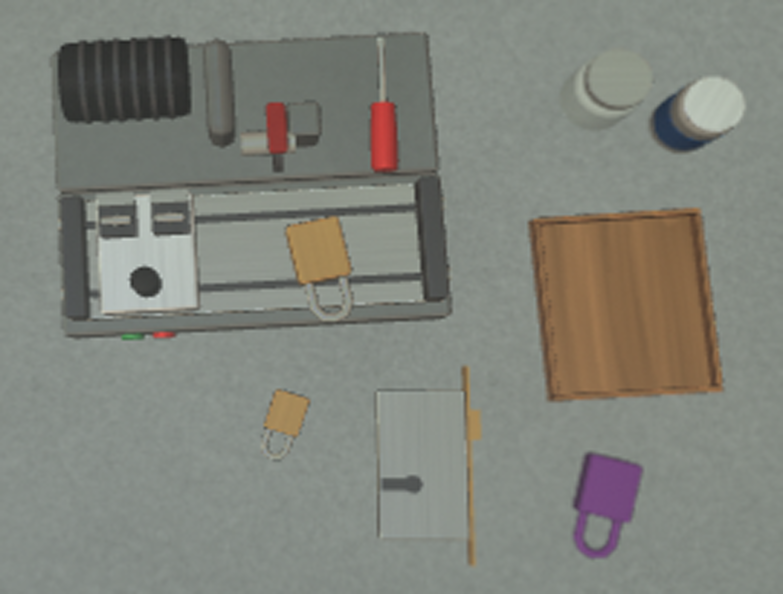

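The crop confirms it: the larger brass padlock is on the bed with its shackle toward the robot. Its mask measures 59 x 49 mm, matching the given 60 x 50. The small one on the bench measures about 39 x 34 mm, and the purple one is excluded by colour. Next I'll work out the tool-axis shifts.

```bash
cat >> h.py <<'E'
def go(s,target,yaw):
    """normalised shift to world target TCP; roll (deg/30) so that tool y lies along machine-y direction at yaw"""
    M=R.from_rotvec(s['orientation']).as_matrix()
    l=M.T@(np.array(target)-s['tool_pos'])/.6
    want=np.array([-np.sin(yaw),np.cos(yaw),0]);w=M.T@want
    a=np.degrees(np.arctan2(w[2],w[1]));a=(a+90)%180-90
    print('axes',M.round(3).tolist());print('linear',l.round(4),'roll',(a/30).round(3),'deg',a.round(1),'q',np.round(s['q'],3))
E
python3 - <<'E'
from plant import *
from h import *
go(read_state(),[.51,-.09,.26],.218)
E
```

```text
axes [[-0.0, 0.234, -0.972], [0.002, -0.972, -0.234], [-1.0, -0.002, -0.0]]
linear [-0.0693 -0.6549 -0.7913] roll 0.034 deg 1.0 q [-1.42   0.131  1.489  0.     1.523 -0.085]
```

Call:
apply_moves:
  series:
    - {"jaw":-1,"linear":[-0.069,-0.16,-0.2],"roll":0.034}
    - {"jaw":-1,"linear":[-0.069,-0.655,-0.791],"roll":0.034}
    - {"jaw":-1,"linear":[-0.069,-0.655,-0.791],"roll":0.034}
    - {"jaw":-1,"linear":[-0.069,-0.655,-0.791],"roll":0.034}
    - {"jaw":-1,"linear":[-0.069,-0.655,-0.791],"roll":0.034}
    - {"jaw":-1,"linear":[-0.069,-0.655,-0.791],"roll":0.034}
    - {"jaw":-1,"linear":[-0.069,-0.655,-0.791],"roll":0.034}
    - {"jaw":-1,"linear":[-0.069,-0.655,-0.791],"roll":0.034}
    - {"jaw":-1,"linear":[-0.069,-0.655,-0.791],"roll":0.034}
    - {"jaw":-1,"linear":[-0.069,-0.655,-0.791],"roll":0.034}
    - {"jaw":-1,"linear":[-0.069,-0.655,-0.791],"roll":0.034}
    - {"jaw":-1,"linear":[-0.069,-0.655,-0.791],"roll":0.034}
    - {"jaw":-1,"linear":[-0.069,-0.655,-0.791],"roll":0.034}
    - {"jaw":-1,"linear":[-0.069,-0.655,-0.791],"roll":0.034}
  force: 30

```text
t: 1.85
tool_pos: [0.5093, -0.0911, 0.2598]
orientation: [2.108, 0.23, -2.108]
force: [0.6, -0.3, -0.1]
opening: 0.0933
```

Run:
```python
from plant import *
from h import *
s=read_state();c=read_camera('wrist');cv2.imwrite('pics/w1.png',c['pixels'])
print(s['t'],s['tool_pos'],s['force'],np.abs(s['dq']).max())
Rw,o=wrist(c,s)
try: 
    b=blob(c['pixels'],(10,90,60),(28,255,255),(0,0,560,420));print(cv2.minAreaRect(b))
    r=rect(c,b,.098,Rw=Rw,o=o);print(r)
except Exception as e: print(e)
```

```text
1.85 [ 0.50931568 -0.09106038  0.25982969] [ 0.63527824 -0.3474333  -0.06632689] 0.005776292673829936
((472.4793701171875, 241.14620971679688), (112.86177062988281, 112.23536682128906), 16.16449737548828)
((500.4031677246094, -324.2573547363281), (125.76241302490234, 140.27395629882812), 3.0773472785949707)
```

View pics/w1.png

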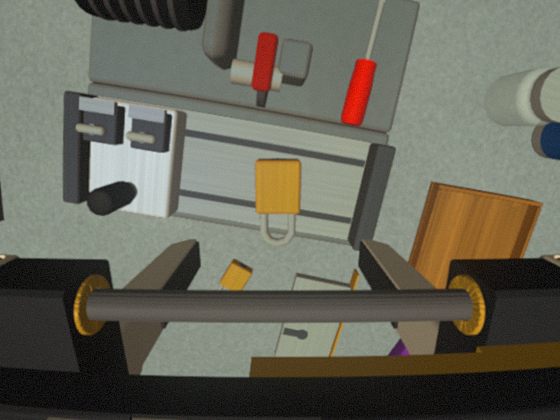

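The wrist view shows the padlock at (277,187), the grip's top at about (101,200) and the stop bar at about x 350 to 394. Next I'll measure all three, plus the tray.

Run:
```python
from plant import *
from h import *
s=read_state();c=read_camera('wrist');Rw,o=wrist(c,s);k=dict(Rw=Rw,o=o)
r=rect(c,blob(c['pixels'],(10,90,60),(28,255,255),(245,145,310,216)),.098,**k);print('padlock',r,'cam',o)
print('tray corners',cast(c,[(433,184),(539,204)],.026,**k).round(3).tolist())
print('grip',cast(c,[(101,200)],.166,**k).round(3).tolist())
P=cast(c,[(371,143),(350,240)],.105,**k);print('stop inner edge',P.round(3).tolist())
P=cast(c,[(186,110),(170,216)],.109,**k);print('carriage edge',P.round(3).tolist())
P=cast(c,[(90,82),(390,133)],.07,**k);print('bed rear',P.round(3).tolist())
go(s,[.51447,-.0874,.074],np.radians(12.5))
```

```text
padlock ((517.220458984375, -88.38652801513672), (60.37070083618164, 48.98188400268555), 11.25239372253418) cam [ 0.57592123 -0.0778903   0.42560113]
tray corners [[0.553, -0.293, 0.026], [0.561, -0.455, 0.026]]
grip [[0.485, 0.065, 0.166]]
stop inner edge [[0.584, -0.172, 0.105], [0.477, -0.18, 0.105]]
carriage edge [[0.576, 0.018, 0.109], [0.463, 0.019, 0.109]]
bed rear [[0.584, 0.142, 0.07], [0.601, -0.201, 0.07]]
axes [[-0.0, 0.215, -0.977], [0.002, -0.977, -0.215], [-1.0, -0.001, -0.0]]
linear [ 0.3098 -0.0035 -0.0095] roll -0.004 deg -0.1 q [-2.770e-01 -1.080e-01  1.654e+00  1.000e-03  1.596e+00  1.078e+00]
```

Call:
apply_moves:
  series:
    - {"jaw":-1,"linear":[0.05,-0.002,-0.012],"roll":0}
    - {"jaw":-1,"linear":[0.12,-0.002,-0.012],"roll":0}
    - {"jaw":-1,"linear":[0.19,-0.002,-0.012],"roll":0}
    - {"jaw":-1,"linear":[0.25,-0.002,-0.012],"roll":0}
    - {"jaw":-1,"linear":[0.285,-0.002,-0.012],"roll":0}
    - {"jaw":-1,"linear":[0.302,-0.002,-0.012],"roll":0}
    - {"jaw":-1,"linear":[0.308,-0.002,-0.012],"roll":0}
    - {"jaw":-1,"linear":[0.309,-0.002,-0.012],"roll":0}
    - {"jaw":-1,"linear":[0.309,-0.002,-0.012],"roll":0}
    - {"jaw":0.4,"linear":[0.309,-0.002,-0.012],"roll":0}
    - {"jaw":0.4,"linear":[0.309,-0.002,-0.012],"roll":0}
    - {"jaw":0.4,"linear":[0.309,-0.002,-0.012],"roll":0}
    - {"jaw":0.4,"linear":[0.309,-0.002,-0.012],"roll":0}
    - {"jaw":0.4,"linear":[0.309,-0.002,-0.012],"roll":0}
    - {"jaw":0.4,"linear":[0.309,-0.002,-0.012],"roll":0}
  force: 35

```text
t: 3.82
tool_pos: [0.5162, -0.0878, 0.0745]
orientation: [2.108, 0.231, -2.108]
force: [0.1, -0.6, -0.6]
opening: 0.0498
```

Call:
apply_moves:
  series:
    - {"jaw":0.6,"linear":[-0.02,0,0],"roll":0}
    - {"jaw":0.6,"linear":[-0.08,0,0],"roll":0}
    - {"jaw":0.6,"linear":[-0.16,0,0],"roll":0}
    - {"jaw":0.6,"linear":[-0.22,0,0],"roll":0}
    - {"jaw":0.6,"linear":[-0.25,0,0],"roll":0}
    - {"jaw":0.6,"linear":[-0.25,0,0],"roll":0}
    - {"jaw":0.6,"linear":[-0.25,0,0],"roll":0}

```text
t: 4.7
tool_pos: [0.5153, -0.0877, 0.2224]
orientation: [2.105, 0.232, -2.111]
force: [-0.3, 0.4, -3.8]
opening: 0.0498
```

Run:
```python
from plant import *
from h import *
s=read_state();print(s['t'],s['tool_pos'],s['force'],s['opening'])
go(s,[.482,-.38,.22],.05)
```

```text
4.7 [ 0.51525424 -0.08774769  0.2224251 ] [-0.32635741  0.3902691  -3.83138813] 0.049794743333380735
axes [[-0.003, 0.215, -0.977], [0.002, -0.977, -0.215], [-1.0, -0.003, 0.003]]
linear [0.0031 0.4638 0.1587] roll 0.318 deg 9.5 q [-2.680e-01 -7.800e-02  1.693e+00  1.000e-03  1.530e+00  1.086e+00]
```

Call:
apply_moves:
  series:
    - {"jaw":0.6,"linear":[0.003,0.04,0.014],"roll":0.05}
    - {"jaw":0.6,"linear":[0.003,0.12,0.04],"roll":0.15}
    - {"jaw":0.6,"linear":[0.003,0.21,0.07],"roll":0.3}
    - {"jaw":0.6,"linear":[0.003,0.3,0.1],"roll":0.318}
    - {"jaw":0.6,"linear":[0.003,0.38,0.13],"roll":0.318}
    - {"jaw":0.6,"linear":[0.003,0.44,0.15],"roll":0.318}
    - {"jaw":0.6,"linear":[0.003,0.464,0.158],"roll":0.318}
    - {"jaw":0.6,"linear":[0.003,0.464,0.158],"roll":0.318}
    - {"jaw":0.6,"linear":[0.003,0.464,0.158],"roll":0.318}
    - {"jaw":0.6,"linear":[0.003,0.464,0.158],"roll":0.318}

```text
t: 5.95
tool_pos: [0.4829, -0.3787, 0.22]
orientation: [2.193, 0.06, -2.2]
force: [-0.5, 0.4, -3.6]
opening: 0.0498
```

Run:
```python
from plant import *
from h import *
s=read_state();print(s['t'],s['tool_pos'],s['force'],s['opening'])
go(s,[.482,-.38,.013],.05)
c=read_camera('top');cv2.imwrite('pics/t2.png',cv2.resize(c['pixels'][120:340,210:480],None,fx=2.9,fy=2.7))
c=read_camera('wrist');cv2.imwrite('pics/w2.png',c['pixels'])
```

```text
5.95 [ 0.48289147 -0.37871683  0.22001194] [-0.47199297  0.35616034 -3.57702051] 0.04979370228420928
axes [[-0.003, 0.051, -0.999], [0.003, -0.999, -0.051], [-1.0, -0.003, 0.003]]
linear [0.345  0.003  0.0006] roll 0.003 deg 0.1 q [-0.748  0.171  1.441 -0.     1.534  0.771]
```

View pics/w2.png

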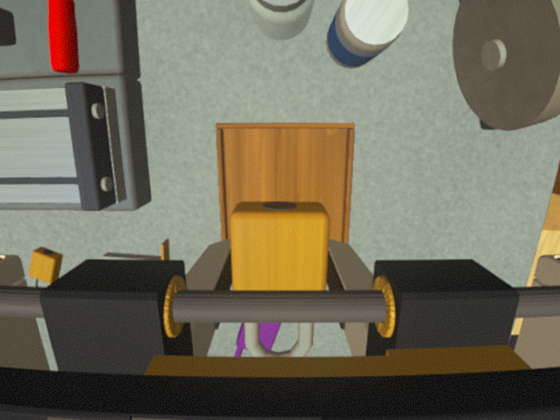

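The padlock is held level over the tray. The tray's rear edge is centred at x 285 and the padlock at 280, so I'll shift about 5 mm to -y while lowering.

Call:
apply_moves:
  series:
    - {"jaw":0.6,"linear":[0.04,0.009,0],"roll":0}
    - {"jaw":0.6,"linear":[0.11,0.009,0],"roll":0}
    - {"jaw":0.6,"linear":[0.18,0.009,0],"roll":0}
    - {"jaw":0.6,"linear":[0.25,0.009,0],"roll":0}
    - {"jaw":0.6,"linear":[0.3,0.009,0],"roll":0}
    - {"jaw":0.6,"linear":[0.325,0.009,0],"roll":0}
    - {"jaw":0.6,"linear":[0.335,0.009,0],"roll":0}
    - {"jaw":0.6,"linear":[0.341,0.009,0],"roll":0}
    - {"jaw":0.6,"linear":[0.344,0.009,0],"roll":0}
    - {"jaw":0.6,"linear":[0.344,0.009,0],"roll":0}
    - {"jaw":0.6,"linear":[0.344,0.009,0],"roll":0}

```text
t: 7.42
tool_pos: [0.4829, -0.3843, 0.0144]
orientation: [2.194, 0.058, -2.199]
force: [0.1, -0.2, -4.0]
opening: 0.0499
```

Call:
apply_moves:
  series:
    - {"jaw":0.6,"linear":[0.002,0,0],"roll":0}
    - {"jaw":0.6,"linear":[0.003,0,0],"roll":0}
    - {"jaw":0.6,"linear":[0.004,0,0],"roll":0}
    - {"jaw":0.6,"linear":[0.005,0,0],"roll":0}
    - {"jaw":0.6,"linear":[0.005,0,0],"roll":0}
    - {"jaw":0.6,"linear":[0.005,0,0],"roll":0}

```text
t: 8.18
tool_pos: [0.4829, -0.3843, 0.0114]
orientation: [2.194, 0.058, -2.199]
force: [0.3, 0.2, -3.7]
opening: 0.0497
```

Call:
apply_moves:
  series:
    - {"jaw":0.6,"linear":[0.001,0,0],"roll":0}
    - {"jaw":0.6,"linear":[0.002,0,0],"roll":0}
    - {"jaw":0.6,"linear":[0.002,0,0],"roll":0}
    - {"jaw":0.6,"linear":[0.002,0,0],"roll":0}

```text
t: 8.68
tool_pos: [0.4828, -0.3844, 0.0105]
orientation: [2.194, 0.058, -2.199]
force: [-2.2, 1.3, 1.6]
opening: 0.0498
```

The force changed from -3.7 to +1.6 N, so the padlock is resting on the tray floor. Now I'll release and rise.

Call:
apply_moves:
  series:
    - {"jaw":-0.5,"linear":[0,0,0],"roll":0}
    - {"jaw":-0.5,"linear":[0,0,0],"roll":0}
    - {"jaw":-0.5,"linear":[0,0,0],"roll":0}
    - {"jaw":-0.5,"linear":[0,0,0],"roll":0}
    - {"jaw":-0.5,"linear":[-0.03,0,0],"roll":0}
    - {"jaw":-0.5,"linear":[-0.1,0,0],"roll":0}
    - {"jaw":-0.5,"linear":[-0.19,0,0],"roll":0}
    - {"jaw":-0.5,"linear":[-0.28,0,0],"roll":0}
    - {"jaw":-0.5,"linear":[-0.38,0,0],"roll":0}
    - {"jaw":-0.5,"linear":[-0.43,0,0],"roll":0}
    - {"jaw":-0.5,"linear":[-0.43,0,0],"roll":0}
    - {"jaw":-0.5,"linear":[-0.43,0,0],"roll":0}

```text
t: 10.18
tool_pos: [0.4831, -0.3844, 0.2679]
orientation: [2.194, 0.059, -2.2]
force: [-0.6, -0.6, -0.6]
opening: 0.0697
```

Run:
```python
from plant import *
from h import *
s=read_state();print(s['t'],s['tool_pos'],s['force'],s['opening'])
c=read_camera('wrist');cv2.imwrite('pics/w3.png',c['pixels']);Rw,o=wrist(c,s)
go(s,[.485,.064,.27],.04)
print(cast(c,[(280,200)],.034,Rw=Rw,o=o))
```

```text
10.175 [ 0.48308375 -0.3844367   0.26786987] [-0.61227328 -0.64981252 -0.6324072 ] 0.0696771008323505
axes [[-0.003, 0.051, -0.999], [0.002, -0.999, -0.051], [-1.0, -0.002, 0.003]]
linear [-0.0019 -0.7463 -0.0415] roll 0.022 deg 0.6 q [-0.755  0.166  1.36  -0.     1.619  0.765]
[[ 0.45993568 -0.38754915  0.034     ]]
```

View pics/w3.png

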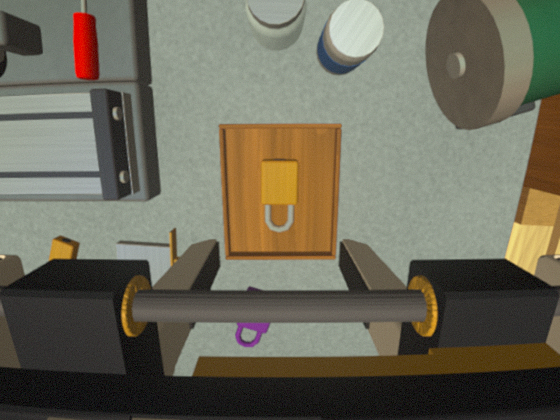

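The padlock lies flat inside the tray at (280,195), clear of the walls. Now I'll go above the grip.

Call:
apply_moves:
  series:
    - {"jaw":-0.5,"linear":[0,-0.05,-0.003],"roll":0}
    - {"jaw":-0.5,"linear":[-0.002,-0.14,-0.01],"roll":0.02}
    - {"jaw":-0.5,"linear":[-0.002,-0.24,-0.02],"roll":0.02}
    - {"jaw":-0.5,"linear":[-0.002,-0.34,-0.03],"roll":0.02}
    - {"jaw":-0.5,"linear":[-0.002,-0.44,-0.04],"roll":0.02}
    - {"jaw":-0.5,"linear":[-0.002,-0.54,-0.04],"roll":0.02}
    - {"jaw":-0.5,"linear":[-0.002,-0.64,-0.041],"roll":0.02}
    - {"jaw":-0.5,"linear":[-0.002,-0.72,-0.041],"roll":0.02}
    - {"jaw":-0.5,"linear":[-0.002,-0.746,-0.041],"roll":0.02}
    - {"jaw":-0.5,"linear":[-0.002,-0.746,-0.041],"roll":0.02}
    - {"jaw":-0.5,"linear":[-0.002,-0.746,-0.041],"roll":0.02}
    - {"jaw":-0.5,"linear":[-0.002,-0.746,-0.041],"roll":0.02}

```text
t: 11.72
tool_pos: [0.4846, 0.0627, 0.2693]
orientation: [2.199, 0.046, -2.208]
force: [0.4, -0.1, -0.1]
opening: 0.0694
```

Run:
```python
from plant import *
from h import *
s=read_state();print(s['t'],s['tool_pos'],s['force'],s['opening'])
c=read_camera('wrist');cv2.imwrite('pics/w4.png',c['pixels']);Rw,o=wrist(c,s)
go(s,[.484,.064,.131],.04);print(o)
import pickle;pickle.dump((c,s),open('w4.pkl','wb'))
```

```text
11.725 [0.48456136 0.06274811 0.26931302] [ 0.4147507  -0.06559152 -0.1188598 ] 0.06944109215392932
axes [[-0.004, 0.039, -0.999], [0.003, -0.999, -0.039], [-1.0, -0.003, 0.004]]
linear [ 2.305e-01 -1.400e-03 -1.000e-04] roll -0.002 deg -0.1 q [ 0.021 -0.186  1.707  0.003  1.625  1.554]
[0.55338349 0.06328613 0.43470714]
```

View pics/w4.png

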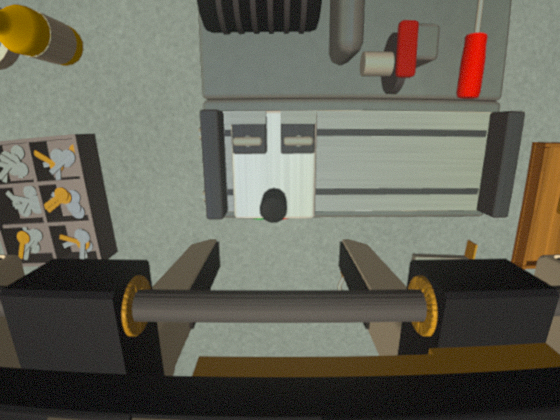

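The grip's top is at about (273,208), nearly under the tool, and the bed edges run level in the picture. Next I'll cast those points.

Run:
```python
import pickle
from h import *
c,s=pickle.load(open('w4.pkl','rb'));Rw,o=wrist(c,s);k=dict(Rw=Rw,o=o)
b=blob(c['pixels'],(0,0,0),(180,255,70),(255,180,295,228));x,y,w,h=cv2.boundingRect(b);print(x,y,w,h)
u=x+w/2;v=y+h-w/2
P=cast(c,[(u,v),(u-w/2,v),(u+w/2,v)],.166,**k);print('grip',P.round(4).tolist())
print('bed rear edge',cast(c,[(205,101),(500,101)],.05,**k).round(3).tolist())
print('stop',cast(c,[(492,112),(478,215)],.105,**k).round(3).tolist())
print('car',cast(c,[(316,112),(315,218)],.109,**k).round(3).tolist())
go(s,[*P[0,:2],.131],.04)
```

```text
261 189 25 33
grip [[0.4821, 0.0667, 0.166], [0.4817, 0.078, 0.166], [0.4826, 0.0554, 0.166]]
bed rear edge [[0.583, 0.155, 0.05], [0.601, -0.206, 0.05]]
stop [[0.582, -0.161, 0.105], [0.469, -0.167, 0.105]]
car [[0.572, 0.028, 0.109], [0.459, 0.021, 0.109]]
axes [[-0.004, 0.039, -0.999], [0.003, -0.999, -0.039], [-1.0, -0.003, 0.004]]
linear [ 0.2306 -0.006   0.0028] roll -0.002 deg -0.1 q [ 0.021 -0.186  1.707  0.003  1.625  1.554]
```

Call:
apply_moves:
  series:
    - {"jaw":-0.5,"linear":[0.04,-0.006,0.003],"roll":0}
    - {"jaw":-0.5,"linear":[0.1,-0.006,0.003],"roll":0}
    - {"jaw":-0.5,"linear":[0.16,-0.006,0.003],"roll":0}
    - {"jaw":-0.5,"linear":[0.205,-0.006,0.003],"roll":0}
    - {"jaw":-0.5,"linear":[0.225,-0.006,0.003],"roll":0}
    - {"jaw":-0.5,"linear":[0.231,-0.006,0.003],"roll":0}
    - {"jaw":-0.5,"linear":[0.231,-0.006,0.003],"roll":0}
    - {"jaw":1,"linear":[0.231,-0.006,0.003],"roll":0}
    - {"jaw":1,"linear":[0.231,-0.006,0.003],"roll":0}
    - {"jaw":1,"linear":[0.231,-0.006,0.003],"roll":0}
    - {"jaw":1,"linear":[0.231,-0.006,0.003],"roll":0}
    - {"jaw":1,"linear":[0.231,-0.006,0.003],"roll":0}
    - {"jaw":1,"linear":[0.231,-0.006,0.003],"roll":0}
  force: 20

```text
t: 13.4
tool_pos: [0.4821, 0.0671, 0.1309]
orientation: [2.199, 0.047, -2.208]
force: [-0.3, 2.4, 1.7]
opening: 0.0258
```

Call:
apply_moves:
  series:
    - {"jaw":1,"linear":[0,0.01,0],"roll":0}
    - {"jaw":1,"linear":[0,0.03,0],"roll":0}
    - {"jaw":1,"linear":[0,0.06,0],"roll":0}
    - {"jaw":1,"linear":[0,0.09,0],"roll":0}
    - {"jaw":1,"linear":[0,0.12,-0.001],"roll":0}
    - {"jaw":1,"linear":[0,0.15,-0.001],"roll":0}
    - {"jaw":1,"linear":[0,0.18,-0.001],"roll":0}
    - {"jaw":1,"linear":[0,0.21,-0.001],"roll":0}
    - {"jaw":1,"linear":[0,0.24,-0.002],"roll":0}
    - {"jaw":1,"linear":[0,0.26,-0.002],"roll":0}
    - {"jaw":1,"linear":[0,0.27,-0.002],"roll":0}
    - {"jaw":1,"linear":[0,0.27,-0.002],"roll":0}

```text
t: 14.9
tool_pos: [0.4895, -0.0971, 0.1309]
orientation: [2.199, 0.043, -2.208]
force: [-1.8, -2.3, 6.7]
opening: 0.0256
```

Run:
```python
from plant import *
from h import *
s=read_state();print(s['t'],s['tool_pos'],s['force'],s['opening'])
c=read_camera('top');cv2.imwrite('pics/t5.png',cv2.resize(c['pixels'][170:260,210:390],None,fx=4,fy=4,interpolation=cv2.INTER_CUBIC))
```

```text
14.9 [ 0.48948376 -0.09711261  0.13088312] [-1.81972593 -2.26485924  6.72438494] 0.025553294273817938
```

Call:
apply_moves:
  series:
    - {"jaw":1,"linear":[0,0.005,0],"roll":0}
    - {"jaw":1,"linear":[0,0.01,0],"roll":0}
    - {"jaw":1,"linear":[0,0.015,0],"roll":0}
    - {"jaw":1,"linear":[0,0.02,0],"roll":0}
    - {"jaw":1,"linear":[0,0.025,0],"roll":0}
    - {"jaw":1,"linear":[0,0.028,0],"roll":0}
    - {"jaw":1,"linear":[0,0.028,0],"roll":0}

```text
t: 15.82
tool_pos: [0.4902, -0.1142, 0.1309]
orientation: [2.199, 0.042, -2.207]
force: [1.9, 0.0, 2.2]
opening: 0.0257
```

Call:
apply_moves:
  series:
    - {"jaw":1,"linear":[0,0.004,0],"roll":0}
    - {"jaw":1,"linear":[0,0.008,0],"roll":0}
    - {"jaw":1,"linear":[0,0.012,0],"roll":0}
    - {"jaw":1,"linear":[0,0.015,0],"roll":0}
    - {"jaw":1,"linear":[0,0.015,0],"roll":0}

```text
t: 16.45
tool_pos: [0.4906, -0.1236, 0.1309]
orientation: [2.199, 0.042, -2.207]
force: [2.5, 1.1, 1.7]
opening: 0.0256
```

Call:
apply_moves:
  series:
    - {"jaw":1,"linear":[0,0.003,0],"roll":0}
    - {"jaw":1,"linear":[0,0.006,0],"roll":0}
    - {"jaw":1,"linear":[0,0.009,0],"roll":0}
    - {"jaw":1,"linear":[0,0.009,0],"roll":0}

```text
t: 16.95
tool_pos: [0.4909, -0.1293, 0.1309]
orientation: [2.199, 0.041, -2.207]
force: [3.5, 1.3, 2.0]
opening: 0.0256
```

Call:
apply_moves:
  series:
    - {"jaw":1,"linear":[0,0.003,0],"roll":0}
    - {"jaw":1,"linear":[0,0.006,0],"roll":0}
    - {"jaw":1,"linear":[0,0.009,0],"roll":0}
    - {"jaw":1,"linear":[0,0.009,0],"roll":0}

```text
t: 17.45
tool_pos: [0.4911, -0.1349, 0.1309]
orientation: [2.199, 0.041, -2.206]
force: [2.5, 1.4, 1.3]
opening: 0.0261
```

Run:
```python
from plant import *
from h import *
s=read_state();print(s['t'],s['tool_pos'],s['force'],s['opening'])
c=read_camera('top');cv2.imwrite('pics/t6.png',cv2.resize(c['pixels'][170:260,210:390],None,fx=4,fy=4,interpolation=cv2.INTER_CUBIC))
c=read_camera('wrist');cv2.imwrite('pics/w6.png',c['pixels'])
```

```text
17.45 [ 0.49113161 -0.13494617  0.13087394] [2.51154307 1.37101856 1.25645363] 0.026066501134690008
```

View pics/w6.png

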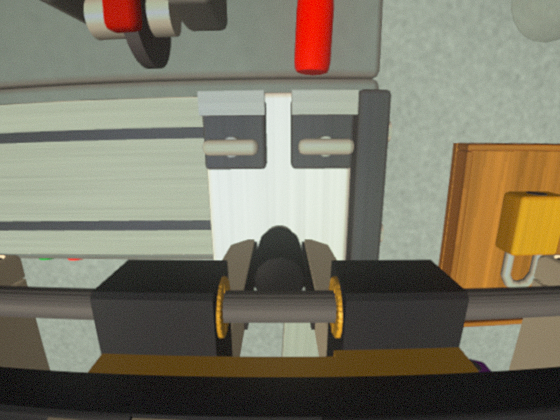

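The carriage's edge now nearly touches the stop bar at about x 350. I'll press on in small steps until the force rises.

Call:
apply_moves:
  series:
    - {"jaw":1,"linear":[0,0.002,0],"roll":0}
    - {"jaw":1,"linear":[0,0.004,0],"roll":0}
    - {"jaw":1,"linear":[0,0.005,0],"roll":0}
    - {"jaw":1,"linear":[0,0.005,0],"roll":0}

```text
t: 18.05
tool_pos: [0.4913, -0.138, 0.1309]
orientation: [2.199, 0.04, -2.206]
force: [2.3, 1.1, 2.2]
opening: 0.0254
```

Call:
apply_moves:
  series:
    - {"jaw":1,"linear":[0,0.002,0],"roll":0}
    - {"jaw":1,"linear":[0,0.004,0],"roll":0}
    - {"jaw":1,"linear":[0,0.005,0],"roll":0}
    - {"jaw":1,"linear":[0,0.005,0],"roll":0}

```text
t: 18.55
tool_pos: [0.4913, -0.1386, 0.1309]
orientation: [2.2, 0.046, -2.208]
force: [1.2, 13.9, 6.4]
opening: 0.0259
```

The force rose to 14 N and the motion stopped, so the carriage is against the stop. Now I'll ease off, open and rise.

Call:
apply_moves:
  series:
    - {"jaw":1,"linear":[0,0.001,0],"roll":0}
    - {"jaw":-0.4,"linear":[0,0.001,0],"roll":0}
    - {"jaw":-0.4,"linear":[0,0,0],"roll":0}
    - {"jaw":-0.4,"linear":[0,0,0],"roll":0}
    - {"jaw":-0.4,"linear":[0,0,0],"roll":0}
    - {"jaw":-0.4,"linear":[-0.03,0,0],"roll":0}
    - {"jaw":-0.4,"linear":[-0.1,0,0],"roll":0}
    - {"jaw":-0.4,"linear":[-0.18,0,0],"roll":0}
    - {"jaw":-0.4,"linear":[-0.23,0,0],"roll":0}
    - {"jaw":-0.4,"linear":[-0.23,0,0],"roll":0}
    - {"jaw":-0.4,"linear":[-0.23,0,0],"roll":0}

```text
t: 19.92
tool_pos: [0.4916, -0.139, 0.2685]
orientation: [2.199, 0.046, -2.209]
force: [0.2, 0.2, 0.0]
opening: 0.0655
```

Run:
```python
from plant import *
from h import *
s=read_state();print(s['t'],s['tool_pos'],s['force'],s['opening'])
c=read_camera('wrist');cv2.imwrite('pics/w7.png',cv2.resize(c['pixels'][60:270,180:480],None,fx=2.6,fy=2.6,interpolation=cv2.INTER_CUBIC))
```

```text
19.925 [ 0.49160978 -0.13897516  0.26853073] [0.18034464 0.18776649 0.0253908 ] 0.06546032642256182
```

View pics/w7.png

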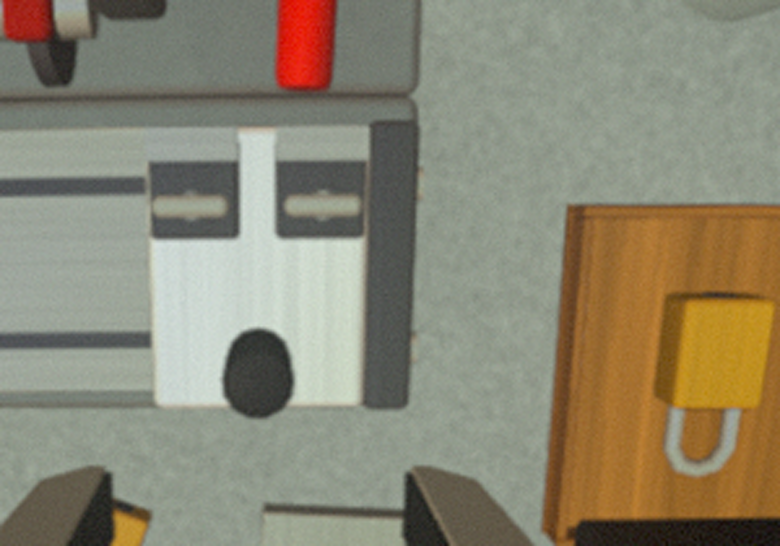

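The carriage is flush against the stop bar at x 365 in the crop, with no visible gap. The padlock lies flat in the tray and the gripper is clear of everything.

```bash
python3 -c "
from plant import *
print(close_job())"
```

```text
the job is handed in; nothing more can be done
None
```

I moved the large brass padlock from the slide bed into the wooden tray, then slid the carriage home against its -y stop. The job is handed in, with about 20 s used of the 54 s allowed.

- **Padlock:** I lowered it until the wrist force showed it resting on the tray floor (from -3.7 to +1.6 N), then released it. The last pictures show it lying flat and clear of the walls.
- **Carriage:** It travelled about 206 mm, until the force along the slide rose to about 14 N and the motion stopped. The close-up taken after release shows no gap at the stop.
- **Disagreement:** The camera estimate of the stop, cast from pixels picked by eye, put contact about 10–15 mm sooner than the force showed. I trusted the force and the close-up picture.
- **Not checked:** I didn't take a final full-bench picture. The arm passed above the other objects and the gripper touched only the padlock and the carriage grip. At the end the gripper was raised, with a wrist force of about 0.3 N, so it was touching nothing.

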